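# Close the draw latch of a bench enclosure

## Robot

A 6-joint arm with a two-finger parallel gripper is mounted at the origin on a cart in front of the work surface, level with it; the furniture and walls round the work are solid. World frame = base frame: x ahead of the robot, y to its left, z up, the work surface at z = 0. Lengths are in m, angles in degrees, forces in N, time in s.
With the tool pointing down it reaches from about 0.275 to 0.825 m from the base axis. Payload 5.2 kg.
Tool frame: the origin (TCP) lies midway between the tips of the shut fingers; the grasp point (between the pads) lies 19 mm behind it; z points along the fingers, y is the line along which they close (so a half turn about z gives the same grasp; the last joint's range is limited). The gripper opens to 93 mm and grips with 3 to 60 N. Pads are 15 mm wide; open, the fingers measure 128 mm over their backs; the gripper's body (75 mm by 188 mm) begins 65 mm behind the grasp point.
Start: joints at [56.448, 14.817, 87.949, -0, 77.235, -11.62], TCP at [0.205, 0.51, 0.219] pointing down, gripper open.
Joint ranges: [-179.93, 179.93], [-52.35, 119.4], [10.71, 147.94], [-69.91, 249.91], [12.55, 155.21], [-178.61, 178.61]. Speed limits (degrees/s): [147.25, 147.25, 180, 180, 180, 180].

## Interface

Orientations are given as [roll, pitch, yaw] about the fixed x, y, z axes, in that order (R = Rz(yaw) Ry(pitch) Rx(roll)).
In Python, from station import get_state, camera, camera_params, sign_off gives the robot as it stands. The module is installed in compiled form; this text tells all that it offers.
- The arm moves only by the tool apply_moves, never from a script. Its argument "steps" is a list of rows, each a list of 3 entries, a list of its own where there are three numbers: the turn, a rotation vector about the world's x, y, z in rad, then the shift along the world's x, y, z in cm, then the opening, from 0 (shut) to 1 (fully open). In form: [[[ax, ay, az], [dx, dy, dz], hand], ...]. A call has 1 to 20 rows; each row shifts and turns the commanded pose from where the row before left it; what a row does not reach is not made up. A row lasts 1/8 s, in which the tool goes at most 62.5 mm and 10.7 degrees, less where a joint would pass 70% of its speed; a pose out of reach is approached as far as the arm can. A call is refused whole if a number of a shift passes 6.25 or a number of a turn 0.188, either way. A call with a gripper value outside its range is refused whole. The fingers move at their own pace and stop on an object; the grip force is fixed at half the most. Time passes only in rows, so rows that do not move let the fingers close. It gives the time, the measured TCP pose, the force, the opening and the grip force at its end, in the units of the state.
- get_state(): the state, without advancing time (a new reading comes with each control period).
- camera(name): name is "side" or "top"; returns (picture, depth): 384x512x3 uint8, blue, green, red; 384x512 float32, m along the optical axis (not along the pixel's ray), 0 where there is no reading.
- camera_params(name): a dict with "fx", "fy", "cx", "cy" (pixels), "D" ([k1, k2, p1, p2, k3] as OpenCV has them; the pictures are not rectified), "R" (3x3) and "t" (3): a world point X has camera coordinates R X + t. Camera axes: x right, y down, z forward; pixel columns grow to the right and rows downward; lengths in m; the calibration is good to about 2 mm. A picture is of the moment at which its call begins. camera_params takes no time and is no camera call.
- sign_off(): hands the job in; it is judged then, once.
The state is a dict: "t": time; "joint_positions": joint angles; "joint_velocities": joint speeds; "tau": joint torques, N m; "tool_pos": TCP position; "ee_rot": TCP orientation; "wrist_force": force on the tool from outside, world axes, zero at the start; "moment": the same for the moment, N m; "grip_width": opening from 0.0 (shut) to 1.0 (fully open); "grasp_force": force on a finger pad.
Only numpy, scipy, OpenCV 4.12 (cv2) and the standard library are available. Lean on these libraries where they do the work, as an engineer would, in place of code of your own. Each camera call takes 0.05 s, during which the arm holds its last target. There are 200 camera calls.

## Task

Gently push the enclosure's sliding end cap fully home against its gasket. Then hook the draw latch's loop (it has a black lug to hold it by) over the keeper on the cap, so that its crossbar sits down behind the keeper and under its lip, and press the lever down over centre until it lies flat. Work by feel and not by force, and leave the small parts round the enclosure where they are.

Things in the scene. Friction and masses are not known exactly. Their poses are not given: they have to be found in the camera images.
- case: Fixed half of a grey enclosure on the desk, a steel draw latch on top. Origin on the desk surface straight below the lever's pivot; x runs along the enclosure from lever to end cap (the latch pulls the cap to -x), y parallel to the hinge pins, z up. Block: x -75 to +30, y -38 to +38 mm, top face 45 mm above the desk. Does not move.
- end_cap: Other half, a grey block 83 x 76 mm, top 45 mm above the desk, sliding along the case's x on guide rods; same axes as the case, and the same origin when home. Its outer end face, the one to push, is at x = +115 mm. It carries the dark steel keeper.
- cap_slide (a joint): How far the end cap stands open, m: 0 = home against its gasket (a hard stop), at most 0.03; starts 10 to 22 mm open; stays where left; slides with about 2.5 N; keep the push under 20 N.
- cap_face (a point): Middle of the cap's outer end face, 24 mm above the desk.
- keeper_nominal (a point): Point of the cap, 49.5 mm above the desk, where the crossbar's centre sits when hooked if the keeper is at mid adjustment (the seat). The keeper's true place is up to 4.5 mm off this either way along x and is not given: feel or look for it. Foot floor 3 mm below this point. Post: its face 3 mm to -x of the seat.
- loop_end: Outer part of the loop: crossbar, arm ends, lug; origin at the loop's pin when unstretched. Keeper (20 mm wide): lip over the seat ends 1.5 mm to +x of the true seat, underside 9, top 12 mm above floor; then a 10 mm open slot; then a 4 mm ridge, 12 mm high. Bar enters the slot centred 4.5 to 8.5 mm beyond the seat, then goes back under the lip. Missed, it lands 12 mm too high.
- bar (a point): Centre of the crossbar, a round bar 6 mm thick, 33 mm long along y. x points along the loop's arms away from the lever, z towards the lug. 89 mm from the loop's pin; springs on the arms (8 N per mm) let it stretch up to 14 mm.
- lug (a point): Centre of the black ribbed lug on the middle of the crossbar, 26 mm from the bar's axis along the bar's +z: 10 mm wide along y (grip here, across y, with 10 to 20 N), 12 mm along the arms, 26 mm high. Starts about 0.15 m above the desk. With the bar on the keeper's floor the fingertips must stay 14 mm above the bar's axis to clear lip and ridge.
- pivot (a point): Axis of the lever's hinge, middle of its width, 54.5 mm above the desk, on the case.
- lever: Steel lever plate, 22 mm wide, top face 5 mm above the pivot axis when flat; reaches 67 mm from the pivot, a slightly turned-up end to 78 mm. Origin on its pivot. Press its top face (it faces the cap when the lever is upright); near its end this takes up to about 15 N on the way down, depending on the keeper's place, and a light press to the stop.
- lever_angle (a joint): Lever angle, rad: 0 = flat and shut on its stop, pointing to the case's -x; 1.57 upright; at most 2.2, leaning to the cap. Dead centre at about 0.1. Hinge friction 0.03 N m: it stays where left.
- lever_press (a point): Point on the lever's top face, 55 mm from the pivot axis along the lever and 5 mm off the plane of the axis; 59.5 mm above the desk when flat.
- loop_angle (a joint): Loop angle relative to the lever, rad: minus (lever_angle + loop_angle) is the rise of the arms above level, towards the cap. The loop's pin is on the lever 20 mm from the pivot (when flat: 20 mm to -x, 1 mm below it). Friction 0.024 N m: stays where left. Moving the lug takes the lever along: the crossbar's place fixes both angles.
- heat_sink: Small finned heat sink, 25 x 30 x 18 mm, loose beside the enclosure; a bystander.
- terminal_plug: Green terminal plug, 30 x 18 x 12 mm, loose beside the cap; a bystander.
- choke: Wound ring choke, 36 mm across, 13 mm high, loose beside the case; a bystander.

How it is judged:
By the outcome, as a careful person would: the job done as asked, in the order asked, and still so for the second after the job is handed in, with the robot touching nothing.
It also fails if it takes over 72 s, if anything falls off the work surface, if the arm or the gripper's body presses on something with over 40 N, if the wrist force passes 120 N, or if a joint passes its speed limit or range.

## Working session

There is one attempt and no reset: what is moved stays moved. The work goes in short steps, Python scripts to look and compute and a tool call to move; the robot and the scene stay as the last step left them, time stands still between calls to the robot, and variables do not carry over. Pictures are saved under pics/ and viewed, at most 10 in all, crops included, and the job is handed in when it is done.

Besides the shell and the picture viewer there is one more tool, called after ">>>" as name([rows], argument=value, ...), one row to a line, values as JSON. apply_moves: Moves the arm, as the interface text tells. Its arguments: {"type":"object","properties":{"steps":{"type":"array","items":{"type":"array"}}},"required":["steps"]}

```bash
mkdir -p pics
cat > h.py <<'E'
import numpy as np, cv2
from station import *
def snap(n,save=None):
    p,d=camera(n); 
    if save: cv2.imwrite('pics/'+save+'.png',p); np.save('pics/'+save+'.npy',d)
    return p,d
def world(n,u,v,z):
    c=camera_params(n);K=np.array([[c['fx'],0,c['cx']],[0,c['fy'],c['cy']],[0,0,1.]])
    q=cv2.undistortPoints(np.array([[[u,v]]],float),K,np.array(c['D'],float))[0,0]
    return np.array(c['R']).T@(np.array([q[0]*z,q[1]*z,z])-np.array(c['t']).ravel())
def onplane(n,u,v,h):
    a=world(n,u,v,.1);b=world(n,u,v,1.);s=(h-a[2])/(b[2]-a[2]);return a+s*(b-a)
E
python3 - <<'E'
from h import *
a,_=snap('top','top0');b,_=snap('side','side0')
cv2.imwrite('pics/both0.png',cv2.resize(np.vstack([a,b]),None,fx=.78,fy=.78))
for n in('top','side'):
    c=camera_params(n);print(n,c['fx'],-np.array(c['R']).T@np.array(c['t']).ravel(),np.array(c['R'])[2])
print(get_state())
E
```

```text
top 455.23685478005154 [0.46762928 0.27843111 0.92781902] [ 0.05354556 -0.0163833  -0.998431  ]
side 392.0957462449742 [ 0.35812118 -0.43336082  0.54135312] [ 0.16055434  0.8296889  -0.53463878]
{'t': 0.1, 'joint_positions': array([ 5.64473137e+01,  1.48550669e+01,  8.80009134e+01,  1.14063274e-03,
        7.72357313e+01, -1.16210370e+01]), 'joint_velocities': array([ 0.04572876, -0.13530632, -0.14618378, -0.05098712, -0.02871486,
       -0.05622989]), 'tau': array([ 1.42714267e-03, -4.38210082e+01, -2.84643424e+01,  7.19085429e-02,
        3.62487067e-02, -2.53200017e-05]), 'tool_pos': array([0.20514773, 0.50980804, 0.21792828]), 'ee_rot': array([-1.79910392e+02, -1.95634143e-02,  1.58068082e+02]), 'wrist_force': array([ 0.40172063, -0.08832256, -0.10408306]), 'moment': array([0.02288721, 0.03632541, 0.01838098]), 'grasp_force': 0.0, 'grip_width': 0.9972242361075422}
```

View pics/top0.png

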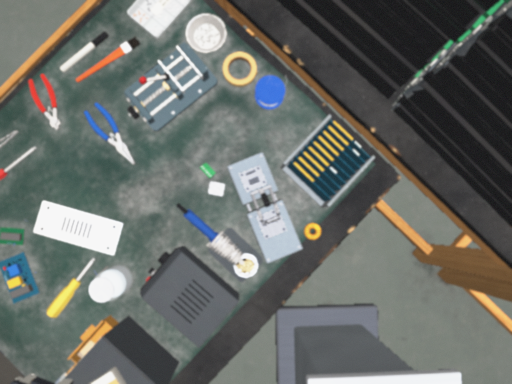

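View pics/side0.png

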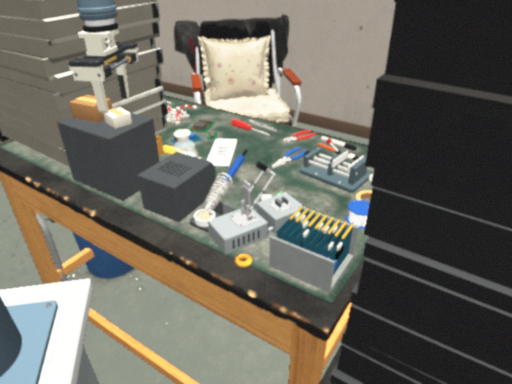

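The top picture shows the enclosure at about (230–300, 155–260), with the plug at (207,170), heat sink at (216,188) and choke at (313,231). In the side picture the latch stands up at about (255,190). I'll enlarge both.

Run:
```python
from h import *
a=cv2.imread('pics/top0.png')[140:280,190:330];b=cv2.imread('pics/side0.png')[150:270,190:330]
cv2.imwrite('pics/c0.png',cv2.resize(a,(700,600)[::1] if 0 else (600,600),interpolation=cv2.INTER_CUBIC))
cv2.imwrite('pics/c1.png',cv2.resize(b,(700,600),interpolation=cv2.INTER_CUBIC))
for u,v in[(100,100),(400,100),(100,300),(265,205)]:print(u,v,onplane('top',u,v,.045).round(3))
```

```text
100 100 [0.717 0.559 0.045]
400 100 [ 0.705 -0.036  0.045]
100 300 [0.326 0.561 0.045]
265 205 [0.502 0.239 0.045]
```

View pics/c0.png

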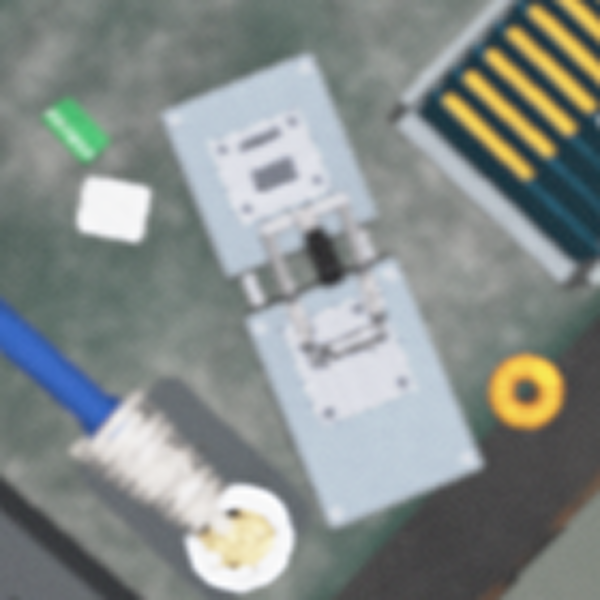

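View pics/c1.png

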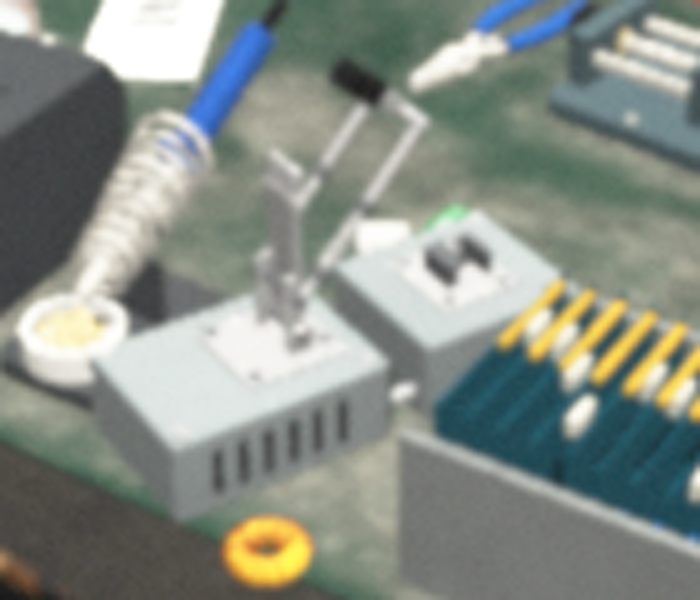

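```bash
cat >> h.py <<'E'
def tri(ut,us):
    P=[];A=np.zeros((3,3));b=np.zeros(3)
    for n,(u,v) in(('top',ut),('side',us)):
        p=world(n,u,v,.1);q=world(n,u,v,1.);d=(q-p)/np.linalg.norm(q-p);M=np.eye(3)-np.outer(d,d);A+=M;b+=M@p
        P.append((p,d))
    x=np.linalg.solve(A,b);return x,[np.linalg.norm(np.cross(x-p,d)) for p,d in P]
E
python3 - <<'E'
from h import *
s=140/600
T=lambda u,v:(190+(u+.5)*s-.5,140+(v+.5)*s-.5)
S=lambda u,v:(190+(u+.5)*.2-.5,150+(v+.5)*.2-.5)
P=lambda u,v,h=.045:onplane('top',*T(u,v),h)[:2]
cap=[P(*q) for q in[(163,117),(312,55),(377,222),(230,275)]];case=[P(*q) for q in[(247,315),(395,262),(483,465),(333,527)]]
mod=np.array([[30,38],[30,-38],[-75,-38],[-75,38]])/1e3
# fit incl. cap opening
from scipy.optimize import least_squares
capm=np.array([[115,38],[115,-38],[32,-38],[32,38]])/1e3
def f(p):
    x,y,a,o=p;R=np.array([[np.cos(a),-np.sin(a)],[np.sin(a),np.cos(a)]])
    return np.r_[(mod@R.T+[x,y]-case).ravel(),((capm+[o,0])@R.T+[x,y]-cap).ravel()]
r=least_squares(f,[.47,.22,.4,.015]);print(r.x,np.degrees(r.x[2]),r.fun.round(4))
x,y,a,o=r.x;R=np.array([[np.cos(a),-np.sin(a)],[np.sin(a),np.cos(a)]])
loc=lambda w:np.r_[(w[:2]-[x,y])@R,w[2]].round(4)
for n,t,ss in[('lug',(322,255),(358,82)),('barL',(263,234),(352,95)),('barR',(345,198),(427,121))]:
    w,e=tri(T(*t),S(*ss));print(n,w.round(4),loc(w),np.round(e,4))
for n,q,h in[('lip?',(275,173),.058),('dark2',(260,138),.058),('plug',(77,130),.012),('sink',(113,208),.018),('choke',(527,392),.013)]:print(n,loc(np.r_[P(*q,h),h]))
print(T(318,170),T(163,117))
E
```

```text
[0.47169544 0.22978407 0.36408432 0.01451826] 20.86049517613472 [-0.0007  0.0022  0.004  -0.0011 -0.0014 -0.0012 -0.0024  0.0013  0.0014
  0.0016  0.0016 -0.0009  0.001  -0.0029 -0.0035  0.0009]
lug [0.507  0.2442 0.1571] [0.0381 0.0009 0.1571] [0.0005 0.0005]
barL [0.5134 0.2677 0.1377] [0.0524 0.0206 0.1377] [0.0042 0.0042]
barR [0.5319 0.2333 0.1419] [ 0.0575 -0.0181  0.1419] [0.0008 0.0008]
lip? [0.0837 0.0002 0.058 ]
dark2 [0.1008 0.0005 0.058 ]
plug [0.1415 0.0765 0.012 ]
sink [0.1003 0.0744 0.018 ]
choke [-0.0528 -0.0727  0.013 ]
(263.81666666666666, 179.28333333333333) (227.65, 166.91666666666666)
```

>>> apply_moves([
  [[0,0,0.0747],[4.07,-2.27,0],0],
  [[0,0,0.0747],[4.07,-2.27,0],0],
  [[0,0,0.0747],[4.07,-2.27,0],0],
  [[0,0,0.0747],[4.07,-2.27,0],0],
  [[0,0,0.0747],[4.07,-2.27,0],0],
  [[0,0,0.0747],[4.07,-2.27,0],0],
  [[0,0,0.0747],[4.07,-2.27,0],0],
  [[0,0,0.0747],[4.07,-2.27,0],0],
  [[0,0,0.0747],[4.07,-2.27,0],0],
  [[0,0,0.0747],[4.07,-2.27,0],0],
  [[0,0,0],[0,0,0],0],
])

```text
t: 1.48
tool_pos: [0.6147, 0.2806, 0.2171]
ee_rot: [-180.0, -0.1, -159.3]
wrist_force: [-0.7, -0.0, -0.4]
grip_width: 0.007
grasp_force: 0.0
```

>>> apply_moves([
  [[0,0,0],[0.05,0.2,-4],0],
  [[0,0,0],[0.05,0.1,-4],0],
  [[0,0,0],[0,0,-4],0],
  [[0,0,0],[0,0,-4],0],
  [[0,0,0],[0,0,-3.9],0],
  [[0,0,0],[0,0,0],0],
  [[0,0,0],[-0.56,-0.21,0],0],
  [[0,0,0],[-0.28,-0.11,0],0],
  [[0,0,0],[-0.19,-0.07,0],0],
  [[0,0,0],[-0.19,-0.07,0],0],
  [[0,0,0],[-0.19,-0.07,0],0],
  [[0,0,0],[-0.19,-0.07,0],0],
])

```text
t: 2.98
tool_pos: [0.5984, 0.2804, 0.0204]
ee_rot: [-180.0, 0.1, -159.1]
wrist_force: [2.6, 0.8, 1.3]
grip_width: 0.006
grasp_force: 1.3
```

>>> apply_moves([
  [[0,0,0],[-0.14,-0.05,0],0],
  [[0,0,0],[-0.14,-0.05,0],0],
  [[0,0,0],[-0.14,-0.05,0],0],
  [[0,0,0],[-0.14,-0.05,0],0],
  [[0,0,0],[-0.14,-0.05,0],0],
  [[0,0,0],[-0.14,-0.05,0],0],
  [[0,0,0],[-0.14,-0.05,0],0],
])

```text
t: 3.85
tool_pos: [0.5875, 0.2765, 0.0196]
ee_rot: [-180.0, -0.0, -159.1]
wrist_force: [2.9, -0.3, 1.0]
grip_width: 0.006
grasp_force: 1.3
```

>>> apply_moves([
  [[0,0,0],[-0.05,-0.02,0],0],
  [[0,0,0],[-0.05,-0.02,0],0],
  [[0,0,0],[-0.05,-0.02,0],0],
  [[0,0,0],[-0.05,-0.02,0],0],
  [[0,0,0],[0,0,0],0],
])

```text
t: 4.47
tool_pos: [0.587, 0.2764, 0.0196]
ee_rot: [180.0, 0.2, -159.1]
wrist_force: [6.9, 0.7, -3.0]
grip_width: 0.004
grasp_force: 3.7
```

>>> apply_moves([
  [[0,0,0],[-0.05,-0.02,0],0],
  [[0,0,0],[-0.05,-0.02,0],0],
  [[0,0,0],[0,0,0],0],
])

```text
t: 4.85
tool_pos: [0.5871, 0.2764, 0.0197]
ee_rot: [180.0, 0.3, -159.1]
wrist_force: [10.5, 3.6, -6.6]
grip_width: 0.005
grasp_force: 5.1
```

>>> apply_moves([
  [[0,0,0],[1,0.38,0],0],
  [[0,0,0],[1,0.38,0],0],
  [[0,0,0],[0,0,5],0],
  [[0,0,0],[0,0,5],0],
  [[0,0,0],[2,0,5],0],
  [[0,0,0],[5,0,5],0.5],
  [[0,0,0],[5,0,0],0.5],
  [[0,0,0],[0,0,0],0.5],
])

```text
t: 5.85
tool_pos: [0.7209, 0.2821, 0.2108]
ee_rot: [180.0, -0.2, -159.2]
wrist_force: [-0.9, -0.1, -0.3]
grip_width: 0.274
grasp_force: 0.0
```

Run:
```python
from h import *
a=snap('top','top1')[0][140:280,190:330];b=snap('side','side1')[0][160:260,200:330]
cv2.imwrite('pics/d0.png',cv2.resize(a,(600,600),interpolation=cv2.INTER_CUBIC))
cv2.imwrite('pics/d1.png',cv2.resize(b,(780,600),interpolation=cv2.INTER_CUBIC))
```

```text
(no output)
```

View pics/d0.png

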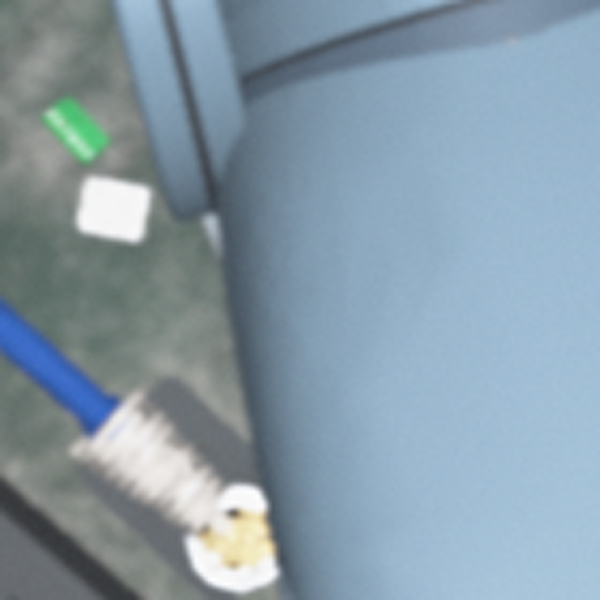

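View pics/d1.png

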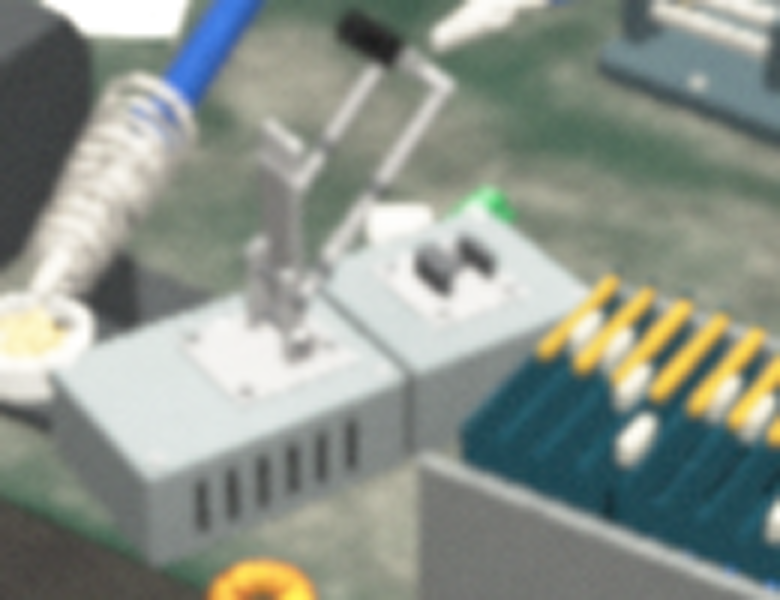

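```bash
cat >> h.py <<'E'
def proj(n,X):
    c=camera_params(n);K=np.array([[c['fx'],0,c['cx']],[0,c['fy'],c['cy']],[0,0,1.]])
    return cv2.projectPoints(np.array(X,float).reshape(-1,3),cv2.Rodrigues(np.array(c['R']))[0],np.array(c['t'],float).ravel(),K,np.array(c['D'],float))[0][:,0]
E
python3 - <<'E'
from h import *
a=np.radians(20.86);O=np.array([.4717,.2298])
def W(p):
    p=np.array(p,float)/1e3;R=np.array([[np.cos(a),-np.sin(a)],[np.sin(a),np.cos(a)]]);return np.c_[p[:,:2]@R.T+O,p[:,2]]
rect=lambda x0,x1,h,y=38:[[x0,-y,h],[x1,-y,h],[x1,y,h],[x0,y,h]]
out=[]
for n,f,(u0,v0,w,h),k,op in[('top','top0',(225,150,60,60),10,14.5),('side','side1',(255,190,60,60),10,0)]:
    im=cv2.resize(cv2.imread(f'pics/{f}.png')[v0:v0+h,u0:u0+w],None,fx=k,fy=k,interpolation=cv2.INTER_CUBIC)
    im=im[:,:390] if n=='side' else im[:,:400]
    s=71.5+op
    for q,c in[(rect(-75,30,45),(0,0,255)),(rect(32+op,115+op,45),(0,0,255)),(rect(s+11.5,s+15.5,58.5,10),(0,255,0)),(rect(s-8,s+1.5,58.5,10),(0,255,255))]:
        p=(proj(n,W(q))-[u0,v0]+.5)*k-.5
        cv2.polylines(im,[p.round().astype(int)],True,c,1)
    out.append(im)
cv2.imwrite('pics/e.png',np.hstack(out))
E
```

```text
(no output)
```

View pics/e.png

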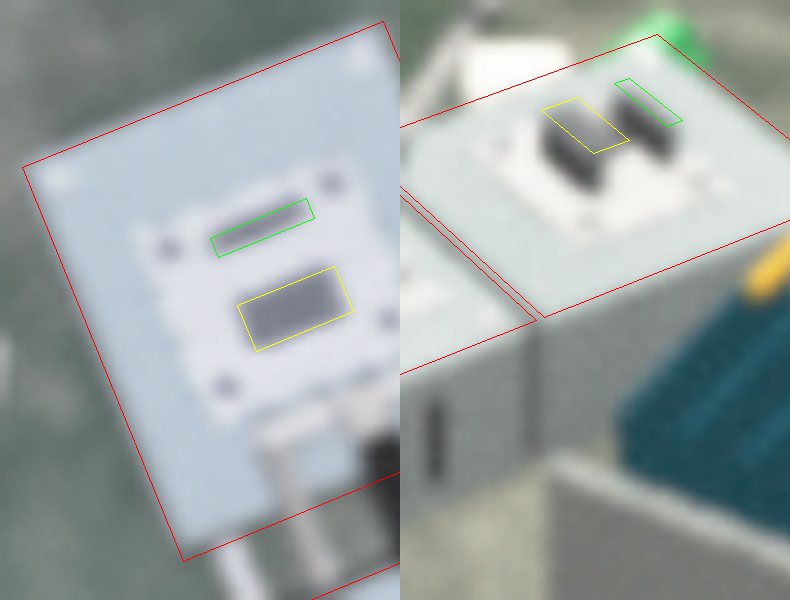

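The picture shows that the cap outline and keeper fit the model with the true seat near local x = 71.5 mm (ridge at (262,228), lip at (295,308) in the left half). The cap is home in the side view. Next I'll go behind the lug, tilted 45°.

>>> apply_moves([
  [[0,0,0],[0,0,5],0.45],
  [[0.04,-0.105,0],[-3.91,-0.87,0],0.45],
  [[0.04,-0.105,0],[-3.91,-0.87,0],0.45],
  [[0.04,-0.105,0],[-3.91,-0.87,0],0.45],
  [[0.04,-0.105,0],[-3.91,-0.87,0],0.45],
  [[0.04,-0.105,0],[-3.91,-0.87,0],0.45],
  [[0.04,-0.105,0],[-3.91,-0.87,0],0.45],
  [[0.04,-0.105,0],[-3.9,-0.84,0],0.45],
  [[0,0,0],[0,0,-2],0.45],
  [[0,0,0],[0,0,-2.1],0.45],
  [[0,0,0],[0,0,0],0.45],
  [[0,0,0],[0,0,0],0.45],
])

```text
t: 7.45
tool_pos: [0.4487, 0.2237, 0.2238]
ee_rot: [-180.0, 44.6, -159.1]
wrist_force: [0.4, -0.7, 0.6]
grip_width: 0.449
grasp_force: 0.0
```

```bash
cat >> h.py <<'E'
A0=np.radians(20.86);O0=np.array([.4717,.2298]);R0=np.array([[np.cos(A0),-np.sin(A0)],[np.sin(A0),np.cos(A0)]])
loc=lambda w:np.r_[(np.array(w)[:2]-O0)@R0,w[2]].round(4)
wor=lambda l:np.r_[np.array(l)[:2]@R0.T+O0,l[2]].round(4)
def st():
    from scipy.spatial.transform import Rotation as Q
    s=get_state();M=Q.from_euler('xyz',s['ee_rot'],degrees=True).as_matrix();z=M[:,2]
    print(s['t'],'loc',loc(s['tool_pos']),'w',s['tool_pos'].round(4),'tool z loc',np.r_[z[:2]@R0,z[2]].round(3),'tool y loc',np.r_[M[:2,1]@R0,M[2,1]].round(3),'F loc',np.r_[s['wrist_force'][:2]@R0,s['wrist_force'][2]].round(1),s['joint_positions'].round(0),s['grip_width'].round(3),s['grasp_force'])
E
python3 -c "
from h import *
st();snap('top','t2');snap('side','s2');print(wor([.045,.001,.149]))"
```

```text
Traceback (most recent call last):
  File "h.py", line 28, in st
    print(s['t'],'loc',loc(s['tool_pos']),'w',s['tool_pos'].round(4),'tool z loc',np.r_[z[:2]@R0,z[2]].round(3),'tool y loc',np.r_[M[:2,1]@R0,M[2,1]].round(3),'F loc',np.r_[s['wrist_force'][:2]@R0,s['wrist_force'][2]].round(1),s['joint_positions'].round(0),s['grip_width'].round(3),s['grasp_force'])
                                                                                                                                                                                                                                                                 ^^^^^^^^^^^^^^^^^^^^^
AttributeError: 'float' object has no attribute 'round'
```

>>> apply_moves([
  [[0,0,0],[1.08,0.383,-1.247],0.45],
  [[0,0,0],[1.08,0.383,-1.247],0.45],
  [[0,0,0],[1.08,0.383,-1.247],0.45],
  [[0,0,0],[1.08,0.383,-1.247],0.45],
  [[0,0,0],[1.08,0.383,-1.247],0.45],
  [[0,0,0],[1.08,0.383,-1.247],0.45],
  [[0,0,0],[0,0,0],0.45],
])

```text
t: 8.32
tool_pos: [0.5156, 0.2358, 0.1557]
ee_rot: [178.6, 44.2, -159.2]
wrist_force: [-0.1, -0.3, -0.3]
grip_width: 0.449
grasp_force: 0.0
```

```bash
sed -i "s/s\['grip_width'\].round(3)/round(s['grip_width'],3)/" h.py; python3 -c "
from h import *
st();p,_=snap('side','s2');t,_=snap('top','t2')
p=cv2.resize(p[150:220,220:290],(560,560),interpolation=cv2.INTER_CUBIC)
cv2.imwrite('pics/s2c.png',p)"
```

```text
8.325 loc [ 0.0431 -0.0101  0.1557] w [0.5156 0.2358 0.1557] tool z loc [ 0.697  0.023 -0.717] tool y loc [-0.015  1.     0.017] F loc [-0.2 -0.3 -0.3] [   5.    3.  131.   73.   13. -174.] 0.449 0.0
```

View pics/s2c.png

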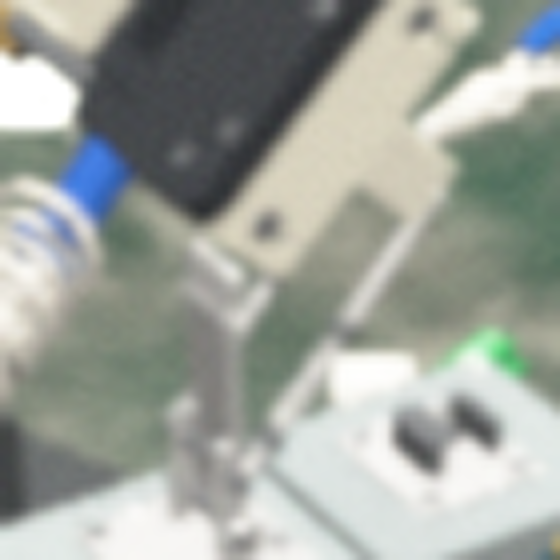

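The fingers straddle the lug (about (400,190) in the crop), but wrist joint 5 sits at its limit with the 45° tilt. I'll back off, grip with less tilt, lower the loop and grip again aligned.

>>> apply_moves([
  [[0,0,0],[-1.08,0.0,1.25],0.45],
  [[0,0,0],[-1.08,-0.2,1.25],0.45],
  [[0,0,0],[-1.08,-0.2,1.25],0.45],
  [[0,0,0],[-1.08,-0.2,1.25],0.45],
  [[-0.03,0.08,0],[0,0,1],0.45],
  [[-0.03,0.08,0],[0,0,1],0.45],
  [[-0.03,0.08,0],[0,0,0],0.45],
  [[-0.03,0.08,0],[0,0,0],0.45],
  [[-0.03,0.08,0],[0,0,0],0.45],
  [[0,0,0],[0,0,0],0.45],
])

```text
t: 9.68
tool_pos: [0.4727, 0.2312, 0.2257]
ee_rot: [178.5, 20.5, -159.1]
wrist_force: [-0.6, -0.2, 0.3]
grip_width: 0.448
grasp_force: 0.0
```

```bash
python3 -c "
from h import *
st()"
```

```text
9.675 loc [0.0014 0.0009 0.2257] w [0.4727 0.2312 0.2257] tool z loc [ 0.35   0.027 -0.936] tool y loc [-0.01   1.     0.025] F loc [-0.6  0.1  0.3] [  10.   -1.  108.    7.   53. -104.] 0.448 0.0
```

>>> apply_moves([
  [[-0.023,-0.009,0],[1.07,0.41,0],0.45],
  [[0,0,0],[0.524,0.2,-1.49],0.45],
  [[0,0,0],[0.524,0.2,-1.49],0.45],
  [[0,0,0],[0.524,0.2,-1.49],0.45],
  [[0,0,0],[0.524,0.2,-1.49],0.45],
  [[0,0,0],[0.524,0.2,-1.49],0.45],
  [[0,0,0],[0,0,0],0.3],
  [[0,0,0],[0,0,0],0.2],
  [[0,0,0],[0,0,0],0.13],
  [[0,0,0],[0,0,0],0.1],
  [[0,0,0],[0,0,0],0.1],
  [[0,0,0],[0,0,0],0.1],
])

```text
t: 11.18
tool_pos: [0.509, 0.2451, 0.1504]
ee_rot: [179.9, 20.4, -158.6]
wrist_force: [1.2, -3.4, 1.6]
grip_width: 0.106
grasp_force: 13.8
```

```bash
python3 -c "
from h import *
st()"
```

```text
11.175 loc [0.0403 0.0011 0.1504] w [0.509  0.2451 0.1504] tool z loc [ 0.349  0.005 -0.937] tool y loc [-0.01   1.     0.002] F loc [-0.1 -3.6  1.6] [  12.    8.  110.    5.   41. -102.] 0.106 13.789391219615936
```

```bash
cat >> h.py <<'E'
pin=lambda t:np.array([-20*np.cos(t)-np.sin(t),54.5+20*np.sin(t)-np.cos(t)])/1e3
u=lambda f:np.array([np.cos(f),np.sin(f)])
nn=lambda f:np.array([-np.sin(f),np.cos(f)])
def barlug(t,f): b=pin(t)+.089*u(f);return b,b+.026*nn(f)
E
python3 - <<'E'
from h import *
from scipy.optimize import least_squares
r=least_squares(lambda p:np.r_[(barlug(*p)[0]-[.055,.140]),(barlug(*p)[1]-[.0381,.1571])],[1.3,.78])
t,f=r.x;print('theta,phi',t,np.degrees(f),barlug(t,f),r.fun)
g=np.array([.0403,.1504]);p=pin(t);v=g-p
prev=g
for k in range(1,8):
    b=np.radians(5*k);c=np.array([v[0]*np.cos(b)+v[1]*np.sin(b),-v[0]*np.sin(b)+v[1]*np.cos(b)])+p
    d=(c-prev)*100;prev=c;print(k,'world cm',(d[0]*R0[:,0]).round(3),d[1].round(3))
print('rotvec per 5deg',np.radians(5)*R0[:,1], 'end',prev,'lug end',barlug(t,f-np.radians(35)))
E
```

```text
theta,phi 1.4159327141273663 47.42014692369291 (array([0.05614598, 0.13964023]), array([0.03700127, 0.15723227])) [ 0.00114598 -0.00035977 -0.00109873  0.00013227]
1 world cm [0.606 0.231] -0.416
2 world cm [0.569 0.217] -0.471
3 world cm [0.529 0.202] -0.522
4 world cm [0.484 0.185] -0.569
5 world cm [0.436 0.166] -0.612
6 world cm [0.385 0.147] -0.651
7 world cm [0.33  0.126] -0.684
rotvec per 5deg [-0.03107434  0.08154643] end [0.07603545 0.11115119] lug end (array([0.08284417, 0.09324841]), array([0.07725212, 0.11863993]))
```

>>> apply_moves([
  [[-0.0311,0.0815,0],[0.606,0.2,-0.416],0.1],
  [[-0.0311,0.0815,0],[0.569,0.2,-0.471],0.1],
  [[-0.0311,0.0815,0],[0.529,0.2,-0.522],0.1],
  [[-0.0311,0.0815,0],[0.484,0.185,-0.569],0.1],
  [[-0.0311,0.0815,0],[0.436,0.166,-0.612],0.1],
  [[-0.0311,0.0815,0],[0.385,0.147,-0.651],0.1],
  [[-0.0311,0.0815,0],[0.33,0.126,-0.684],0.1],
  [[0,0,0],[0,0,0],0.1],
])

```text
t: 12.18
tool_pos: [0.5425, 0.2576, 0.1087]
ee_rot: [179.6, -14.7, -158.6]
wrist_force: [1.9, -2.2, -0.9]
grip_width: 0.105
grasp_force: 13.8
```

```bash
python3 -c "
from h import *
st()
p,_=snap('side','s3');t,_=snap('top','t3')
a=cv2.resize(p[150:220,225:295],(420,420),interpolation=cv2.INTER_CUBIC);b=cv2.resize(t[140:210,240:300],(360,420),interpolation=cv2.INTER_CUBIC)
cv2.imwrite('pics/v3.png',np.hstack([a,b]))"
```

```text
12.175 loc [0.076  0.0008 0.1087] w [0.5425 0.2576 0.1087] tool z loc [-0.254  0.005 -0.967] tool y loc [-0.007  1.     0.007] F loc [ 1.  -2.7 -0.9] [ 15.  35.  75.  -1.  85. -96.] 0.105 13.768096715211868
```

View pics/v3.png

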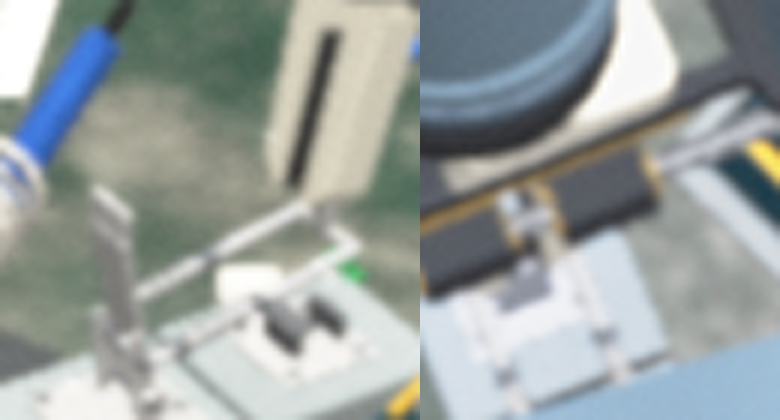

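The side half shows the loop lowered, bar's near end at (360,245), keeper at (285–345, 300–350) just below it. I'll measure the bar against the keeper from these pixels.

Run:
```python
from h import *
def ony(n,uv,y):
    a=world(n,*uv,.1);b=world(n,*uv,1.);la=np.r_[(a[:2]-O0)@R0,a[2]];lb=np.r_[(b[:2]-O0)@R0,b[2]];k=(y-la[1])/(lb[1]-la[1]);return (la+k*(lb-la)).round(4)
V=lambda u,v:(225+(u+.5)/6-.5,150+(v+.5)/6-.5)
E_=lambda u,v:(255+(u-400+.5)/10-.5,190+(v+.5)/10-.5)
print('bar near end',ony('side',V(358,246),-.0155),'far end',ony('side',V(318,205),.0145))
for q in[(607,150),(675,125),(600,192),(675,160)]:print(q,ony('side',E_(*q),-.010))
for t in(1.3,1.4159,1.5):print(t,barlug(t,np.radians(12)))
```

```text
bar near end [ 0.0858 -0.0155  0.0904] far end [0.0895 0.0145 0.0908]
(607, 150) [ 0.0671 -0.01    0.058 ]
(675, 125) [ 0.0853 -0.01    0.0579]
(600, 192) [ 0.0656 -0.01    0.0475]
(675, 160) [ 0.0856 -0.01    0.0484]
1.3 (array([0.0807416 , 0.09200781]), array([0.0753359 , 0.11743964]))
1.4159 (array([0.08298156, 0.09261041]), array([0.07757585, 0.11804225]))
1.5 (array([0.0846429, 0.0928833]), array([0.07923719, 0.11831514]))
```

>>> apply_moves([
  [[0,0,0],[0,0,0],0.45],
  [[0,0,0],[0,0,0],0.45],
  [[0,0,0],[0,0,0],0.45],
  [[0.0323,-0.0848,0],[0.088,0.034,0],0.45],
  [[0.0323,-0.0848,0],[0.088,0.034,0],0.45],
  [[0.0323,-0.0848,0],[0.088,0.034,0],0.45],
  [[0.0323,-0.0848,0],[0.088,0.034,0],0.45],
  [[0.0323,-0.0848,0],[0.088,0.034,0],0.45],
  [[0,0,0],[0,0,0],0.45],
])

```text
t: 13.4
tool_pos: [0.5442, 0.259, 0.1108]
ee_rot: [179.8, 11.3, -158.6]
wrist_force: [0.5, -0.6, -0.5]
grip_width: 0.449
grasp_force: 0.0
```

```bash
python3 -c "
from h import *
st()"
```

```text
13.4 loc [0.0781 0.0015 0.1108] w [0.5442 0.259  0.1108] tool z loc [ 0.196  0.006 -0.981] tool y loc [-0.01   1.     0.004] F loc [ 0.2 -0.8 -0.5] [ 14.  19. 100.   2.  50. -99.] 0.449 0.0
```

>>> apply_moves([
  [[0,0,0],[0.25,-0.06,-0.22],0.45],
  [[0,0,0],[0,0,0],0.25],
  [[0,0,0],[0,0,0],0.13],
  [[0,0,0],[0,0,0],0.095],
  [[0,0,0],[0,0,0],0.095],
  [[0,0,0],[0,0,0],0.095],
])

```text
t: 14.15
tool_pos: [0.5486, 0.2587, 0.1084]
ee_rot: [179.8, 11.4, -158.6]
wrist_force: [1.2, 0.8, 0.2]
grip_width: 0.093
grasp_force: 0.0
```

Run:
```python
from h import *
from scipy.optimize import least_squares
st()
p,_=snap('side','s4')
```

```text
14.15 loc [ 0.0822 -0.0004  0.1084] w [0.5486 0.2587 0.1084] tool z loc [ 0.197  0.005 -0.98 ] tool y loc [-0.01   1.     0.004] F loc [1.4 0.3 0.2] [ 14.  19.  99.   2.  50. -99.] 0.093 0.0
```

Run:
```python
from h import *
p=cv2.imread('pics/s4.png');q=cv2.imread('pics/s3.png')
f=lambda p:cv2.resize(p[165:225,240:297],None,fx=7,fy=7,interpolation=cv2.INTER_CUBIC)
cv2.imwrite('pics/v4.png',np.hstack([f(q)[:,:390],f(p)]))
```

View pics/v4.png

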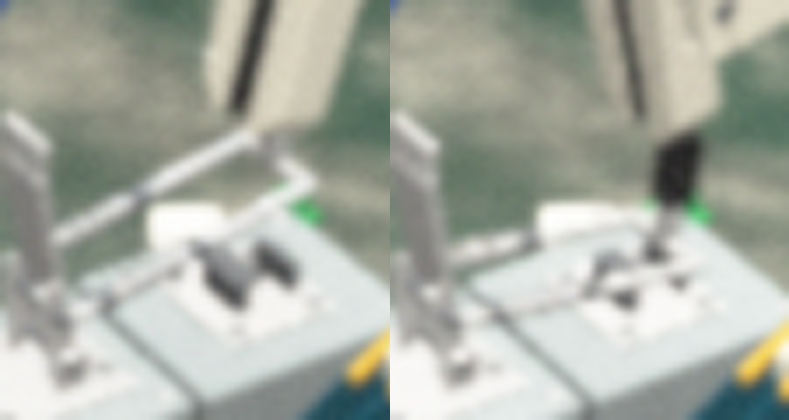

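The right half (current) shows that the loop dropped when released. The lug is now upright at (678,170), below the fingertips, and the bar's near end is at about (705,262), near the top of the keeper.

```bash
cat >> h.py <<'E'
def ony(n,uv,y):
    a=world(n,*uv,.1);b=world(n,*uv,1.);la=np.r_[(a[:2]-O0)@R0,a[2]];lb=np.r_[(b[:2]-O0)@R0,b[2]];k=(y-la[1])/(lb[1]-la[1]);return (la+k*(lb-la)).round(4)
E
python3 - <<'E'
from h import *
V=lambda u,v:(240+(u-390+.5)/7-.5,165+(v+.5)/7-.5)
print('bar near end',ony('side',V(702,263),-.0155),'lug',ony('side',V(678,170),-.0),'top',ony('side',V(681,135),-.0))
V3=lambda u,v:(240+(u+.5)/7-.5,165+(v+.5)/7-.5)
print('s3 bar',ony('side',V3(312,184),-.0155))
print('ridge/lip s3',[ony('side',V3(*q),-.010) for q in[(297,275),(250,290),(240,305)]])
from scipy.optimize import brentq
for x in(.078,.082,.084,.086):
  for z in(.0495,.0615):
    F=lambda t:np.linalg.norm(np.array([x,z])-pin(t))-.089
    try:
        t=brentq(F,.3,1.9);d=np.array([x,z])-pin(t);print(x,z,'theta',round(t,3),'phi',np.degrees(np.arctan2(d[1],d[0])).round(1))
    except Exception as e:print(x,z,e)
E
```

```text
bar near end [ 0.0868 -0.0155  0.0602] lug [0.0878 0.     0.0859] top [0.0884 0.     0.0984]
s3 bar [ 0.0855 -0.0155  0.0898]
ridge/lip s3 [array([ 0.0853, -0.01  ,  0.0531]), array([ 0.0673, -0.01  ,  0.0541]), array([ 0.0637, -0.01  ,  0.0498])]
0.078 0.0495 theta 1.217 phi -15.3
0.078 0.0615 theta 1.073 phi -6.5
0.082 0.0495 theta 1.445 phi -16.1
0.082 0.0615 theta 1.307 phi -7.8
0.084 0.0495 theta 1.55 phi -16.3
0.084 0.0615 theta 1.414 phi -8.1
0.086 0.0495 theta 1.65 phi -16.3
0.086 0.0615 theta 1.518 phi -8.3
```

>>> apply_moves([
  [[0,0,0],[0.25,0.1,0.94],0.45],
  [[-0.0302,0.0791,0],[0.25,0.1,0],0.45],
  [[-0.0302,0.0791,0],[0.25,0.1,0],0.45],
  [[-0.0302,0.0791,0],[0.25,0.08,0],0.45],
  [[-0.0302,0.0791,0],[0,0,0],0.45],
  [[0,0,0],[0,0,0],0.45],
  [[0,0,0],[0,0,0],0.45],
])

```text
t: 15.08
tool_pos: [0.5585, 0.2625, 0.1179]
ee_rot: [179.6, -8.0, -158.6]
wrist_force: [-0.4, -0.4, 0.5]
grip_width: 0.447
grasp_force: 0.0
```

```bash
python3 -c "
from h import *
st()"
```

```text
15.075 loc [ 0.0928 -0.0003  0.1179] w [0.5585 0.2625 0.1179] tool z loc [-0.138  0.005 -0.99 ] tool y loc [-0.008  1.     0.006] F loc [-0.6 -0.2  0.5] [ 15.  31.  78.  -1.  79. -96.] 0.447 0.0
```

>>> apply_moves([
  [[0,0,0],[-0.13,-0.05,-0.99],0.45],
  [[0,0,0],[-0.13,-0.05,-0.99],0.45],
  [[0,0,0],[-0.13,-0.05,-0.99],0.45],
  [[0,0,0],[-0.13,-0.05,-0.95],0.45],
  [[0,0,0],[0,0,0],0.25],
  [[0,0,0],[0,0,0],0.13],
  [[0,0,0],[0,0,0],0.095],
  [[0,0,0],[0,0,0],0.095],
  [[0,0,0],[0,0,0],0.095],
])

```text
t: 16.2
tool_pos: [0.5537, 0.2609, 0.079]
ee_rot: [179.6, -8.0, -158.6]
wrist_force: [0.3, 2.3, 0.7]
grip_width: 0.107
grasp_force: 22.8
```

```bash
python3 -c "
from h import *
st()"
```

```text
16.2 loc [ 0.0877 -0.0001  0.079 ] w [0.5537 0.2609 0.079 ] tool z loc [-0.139  0.006 -0.99 ] tool y loc [-0.008  1.     0.007] F loc [1.1 2.1 0.7] [ 15.  33.  81.  -0.  74. -96.] 0.107 22.78010666370392
```

```bash
cat > path.py <<'E'
import sys
from h import *
from scipy.optimize import brentq
def phi(x,z):
    t=brentq(lambda t:np.linalg.norm(np.array([x,z])-pin(t))-.089,.3,1.9);d=np.array([x,z])-pin(t);return np.arctan2(d[1],d[0]),t
def path(pts):
    for (a,b) in zip(pts[:-1],pts[1:]):
        fa,_=phi(*a);fb,t=phi(*b);G=.0175
        ta=np.array(a)+G*nn(fa);tb=np.array(b)+G*nn(fb);d=(tb-ta)*100;r=-(fb-fa)*R0[:,1]
        print(b,'th %.2f phi %.1f'%(t,np.degrees(fb)),'rot',r.round(4),'cm',(d[0]*R0[:,0]).round(3),d[1].round(3))
E
python3 -c "
from path import *
path([(.0865,.0615),(.0865,.0645),(.0865,.0675),(.083,.0675),(.0797,.0675),(.0765,.0675),(.0765,.0625),(.0765,.059),(.0765,.056),(.0765,.053),(.0765,.0495)])"
```

```text
(0.0865, 0.0645) th 1.52 phi -6.4 rot [ 0.0122 -0.0321] cm [-0.056 -0.021] 0.308
(0.0865, 0.0675) th 1.51 phi -4.4 rot [ 0.0122 -0.032 ] cm [-0.056 -0.021] 0.306
(0.083, 0.0675) th 1.33 phi -4.0 rot [ 0.0029 -0.0077] cm [-0.34 -0.13] 0.001
(0.0797, 0.0675) th 1.15 phi -3.1 rot [ 0.0055 -0.0144] cm [-0.334 -0.127] 0.002
(0.0765, 0.0675) th 0.95 phi -1.7 rot [ 0.0085 -0.0223] cm [-0.338 -0.129] 0.002
(0.0765, 0.0625) th 0.97 phi -5.1 rot [-0.021   0.0552] cm [0.096 0.037] -0.506
(0.0765, 0.059) th 1.00 phi -7.6 rot [-0.0154  0.0403] cm [0.07  0.027] -0.358
(0.0765, 0.056) th 1.03 phi -9.8 rot [-0.0136  0.0357] cm [0.062 0.024] -0.31
(0.0765, 0.053) th 1.07 phi -12.0 rot [-0.014   0.0366] cm [0.063 0.024] -0.313
(0.0765, 0.0495) th 1.12 phi -14.7 rot [-0.0167  0.0438] cm [0.075 0.028] -0.369
```

>>> apply_moves([
  [[0.0122,-0.032,0],[-0.056,-0.021,0.308],0.1],
  [[0.0122,-0.032,0],[-0.056,-0.021,0.306],0.1],
  [[0.003,-0.0077,0],[-0.34,-0.13,0],0.1],
  [[0.0055,-0.0144,0],[-0.334,-0.127,0],0.1],
  [[0.0085,-0.0223,0],[-0.338,-0.129,0],0.1],
  [[0,0,0],[0,0,0],0.1],
  [[-0.021,0.0552,0],[0.096,0.037,-0.506],0.1],
  [[0,0,0],[0,0,0],0.1],
])

```text
t: 17.2
tool_pos: [0.5423, 0.2564, 0.079]
ee_rot: [179.6, -5.0, -158.6]
wrist_force: [-1.2, 2.5, 2.0]
grip_width: 0.105
grasp_force: 13.9
```

Run:
```python
from h import *
st()
p,_=snap('side','s5')
# ASCII-free check: bright bar end / arm profile: print gray along region
g=cv2.cvtColor(p,cv2.COLOR_BGR2GRAY)[192:212,262:292]
for r,row in enumerate(g):print(192+r,' '.join('%3d'%x for x in row))
```

```text
17.2 loc [ 0.0754 -0.0003  0.079 ] w [0.5423 0.2564 0.079 ] tool z loc [-0.086  0.006 -0.996] tool y loc [-0.008  1.     0.006] F loc [-0.3  2.7  2. ] [ 15.  30.  86.  -0.  69. -96.] 0.105 13.912280201911926
192 128 131 135 136 141 142 149 158 168 146  93  63  96 146 176 183 194 199 200 202 200 197 189 180 168 161 166 170 170 166
193 146 154 156 164 165 170 174 178 180 156 109  76 108 152 178 184 194 203 197 196 192 187 180 169 156 156 158 167 169 166
194 211 221 227 228 230 231 230 227 221 191 142  99 117 156 176 182 192 201 198 187 176 168 159 151 143 141 149 154 159 158
195 243 250 251 251 251 251 250 246 239 215 167 123 120 155 176 179 189 208 213 196 174 162 154 145 134 130 136 142 145 146
196 248 253 253 253 253 252 251 246 239 227 196 153 132 153 167 174 196 221 226 216 206 186 162 140 128 131 130 134 134 137
197 248 252 252 250 249 248 246 238 231 226 218 181 147 148 164 181 207 224 228 226 223 214 190 157 141 131 128 129 128 132
198 243 248 248 242 238 235 227 220 213 207 208 182 153 151 161 178 200 219 225 227 226 225 217 196 167 147 132 126 124 126
199 234 236 233 223 217 
[... 887 characters left out ...]
 220 222 215 216 222 225 230 226 207 190 212 234 239 236 231 230 229 229 229 229
207 214 205 217 232 244 243 238 232 226 213 193 173 166 188 222 238 242 242 238 232 236 233 226 225 227 230 230 227 228 227
208 205 182 182 209 228 230 225 223 222 210 173 142 140 187 231 242 245 245 245 244 242 235 221 223 235 236 232 227 226 227
209 205 172 155 172 198 212 224 232 235 235 218 194 187 216 238 244 245 245 245 246 245 239 228 222 227 231 229 229 228 228
210 190 162 157 181 198 207 223 235 243 243 240 232 228 237 244 246 246 245 243 244 241 232 224 223 221 224 227 228 227 228
211 191 190 196 207 217 216 219 228 238 243 240 228 227 239 245 246 244 241 236 232 231 225 222 225 224 225 227 227 226 226
```

>>> apply_moves([
  [[-0.0077,0.02,0],[0.035,0.013,-0.18],0.1],
  [[-0.0077,0.02,0],[0.035,0.013,-0.18],0.1],
  [[0,0,0],[0,0,0],0.1],
])

```text
t: 17.62
tool_pos: [0.5445, 0.2571, 0.0769]
ee_rot: [179.6, -7.1, -158.6]
wrist_force: [0.7, 2.7, 5.0]
grip_width: 0.109
grasp_force: 14.0
```

Run:
```python
from h import *
st()
print(ony('side',(277.5,203.7),-.0155),ony('side',(284.2,202.1),-.0155))
```

```text
17.625 loc [ 0.0778 -0.0004  0.0769] w [0.5445 0.2571 0.0769] tool z loc [-0.124  0.005 -0.992] tool y loc [-0.008  1.     0.006] F loc [1.6 2.3 5. ] [ 15.  31.  84.  -0.  72. -96.] 0.109 14.000808298587799
[ 0.0691 -0.0155  0.0627] [ 0.087  -0.0155  0.0603]
```

>>> apply_moves([
  [[0.0077,-0.02,0],[-0.035,-0.013,0.25],0.1],
  [[0,0,0],[0.28,0.11,0],0.1],
  [[-0.0077,0.02,0],[0.035,0.013,-0.2],0.1],
  [[-0.0077,0.02,0],[0.035,0.013,-0.2],0.1],
  [[0,0,0],[0,0,0],0.1],
])

```text
t: 18.25
tool_pos: [0.5464, 0.258, 0.0735]
ee_rot: [179.6, -8.6, -158.6]
wrist_force: [-4.3, 0.1, 0.2]
grip_width: 0.11
grasp_force: 13.9
```

Run:
```python
from h import *
st()
```

```text
18.25 loc [ 0.0799 -0.0003  0.0735] w [0.5464 0.258  0.0735] tool z loc [-0.15   0.005 -0.989] tool y loc [-0.008  1.     0.007] F loc [-4.   1.6  0.2] [ 15.  33.  82.  -1.  74. -96.] 0.11 13.90928328037262
```

>>> apply_moves([
  [[0,0,0],[-0.12,-0.045,0],0.1],
  [[-0.014,0.0366,0],[0.063,0.024,-0.31],0.1],
  [[-0.008,0.02,0],[0.035,0.014,-0.17],0.1],
  [[0,0,0],[0,0,0],0.1],
])

```text
t: 18.75
tool_pos: [0.5471, 0.2582, 0.0695]
ee_rot: [179.6, -11.9, -158.6]
wrist_force: [-2.2, 1.4, 0.1]
grip_width: 0.104
grasp_force: 13.9
```

Run:
```python
from h import *
st();snap('side','s6')
```

```text
18.75 loc [ 0.0806 -0.0003  0.0695] w [0.5471 0.2582 0.0695] tool z loc [-0.206  0.005 -0.978] tool y loc [-0.008  1.     0.007] F loc [-1.6  2.1  0.1] [ 15.  35.  79.  -1.  78. -96.] 0.104 13.920814096927643
```

>>> apply_moves([
  [[-0.007,0.018,0],[0.02,0.008,-0.15],0.1],
  [[-0.007,0.018,0],[0.02,0.008,-0.13],0.1],
  [[0,0,0],[0,0,0],0.1],
])

```text
t: 19.18
tool_pos: [0.5475, 0.2583, 0.0667]
ee_rot: [179.6, -14.2, -158.6]
wrist_force: [-1.4, 2.5, -0.1]
grip_width: 0.107
grasp_force: 13.9
```

Run:
```python
from h import *
st()
```

```text
19.175 loc [ 0.081  -0.0004  0.0667] w [0.5475 0.2583 0.0667] tool z loc [-0.245  0.005 -0.97 ] tool y loc [-0.007  1.     0.007] F loc [-0.4  2.8 -0.1] [ 15.  37.  77.  -1.  80. -96.] 0.107 13.923942893743515
```

>>> apply_moves([
  [[-0.003,0.008,0],[0.01,0.004,-0.08],0.1],
  [[-0.003,0.008,0],[0.01,0.004,-0.08],0.1],
  [[0,0,0],[0,0,0],0.1],
])

```text
t: 19.55
tool_pos: [0.5476, 0.2583, 0.0662]
ee_rot: [179.6, -15.1, -158.6]
wrist_force: [-2.2, 1.8, 4.1]
grip_width: 0.107
grasp_force: 13.9
```

Run:
```python
from h import *
st()
```

```text
19.55 loc [ 0.081  -0.0003  0.0662] w [0.5476 0.2583 0.0662] tool z loc [-0.261  0.005 -0.965] tool y loc [-0.007  1.     0.007] F loc [-1.4  2.4  4.1] [ 15.  38.  76.  -1.  82. -96.] 0.107 13.94385650753975
```

```bash
python3 -c "
from path import *
path([(.0768,.050),(.0752,.050),(.0736,.050),(.072,.050),(.0704,.050),(.0690,.050),(.068,.050)])"
```

```text
(0.0752, 0.05) th 1.02 phi -13.7 rot [ 0.0047 -0.0123] cm [-0.17  -0.065] 0.006
(0.0736, 0.05) th 0.90 phi -12.7 rot [ 0.0062 -0.0164] cm [-0.177 -0.068] 0.007
(0.072, 0.05) th 0.75 phi -11.3 rot [ 0.0085 -0.0223] cm [-0.188 -0.072] 0.009
(0.0704, 0.05) th 0.56 phi -9.3 rot [ 0.0126 -0.0331] cm [-0.207 -0.079] 0.011Traceback (most recent call last):
  File "<string>", line 3, in <module>
    path([(.0768,.050),(.0752,.050),(.0736,.050),(.072,.050),(.0704,.050),(.0690,.050),(.068,.050)])
    ~~~~^^^^^^^^^^^^^^^^^^^^^^^^^^^^^^^^^^^^^^^^^^^^^^^^^^^^^^^^^^^^^^^^^^^^^^^^^^^^^^^^^^^^^^^^^^^^
  File "path.py", line 8, in path
    fa,_=phi(*a);fb,t=phi(*b);G=.0175
                      ~~~^^^^
  File "path.py", line 5, in phi
    t=brentq(lambda t:np.linalg.norm(np.array([x,z])-pin(t))-.089,.3,1.9);d=np.array([x,z])-pin(t);return np.arctan2(d[1],d[0]),t
    r = _zeros._brentq(f, a, b, xtol, rtol, maxiter, args, full_output, disp)
ValueError: f(a) and f(b) must have different signs
```

>>> apply_moves([
  [[0,0,0],[0,0,0.09],0.1],
  [[0.0047,-0.0123,0],[-0.17,-0.065,0.006],0.1],
  [[0.0062,-0.0164,0],[-0.177,-0.068,0.007],0.1],
  [[0,0,0],[0,0,0],0.1],
])

```text
t: 20.05
tool_pos: [0.5442, 0.257, 0.0667]
ee_rot: [179.6, -13.2, -158.6]
wrist_force: [2.6, 3.7, -1.6]
grip_width: 0.106
grasp_force: 14.0
```

Run:
```python
from h import *
st()
```

```text
20.05 loc [ 0.0775 -0.0004  0.0667] w [0.5442 0.257  0.0667] tool z loc [-0.229  0.004 -0.973] tool y loc [-0.007  1.     0.006] F loc [ 3.7  2.5 -1.6] [ 15.  36.  78.  -1.  79. -96.] 0.106 13.966937363147736
```

>>> apply_moves([
  [[0.004,-0.0111,0],[-0.094,-0.036,0.0],0.1],
  [[0.004,-0.0111,0],[-0.094,-0.036,0.0],0.1],
  [[0,0,0],[0,0,0],0.1],
])

```text
t: 20.42
tool_pos: [0.5426, 0.2564, 0.0667]
ee_rot: [179.7, -11.9, -158.6]
wrist_force: [3.0, 4.3, 0.9]
grip_width: 0.106
grasp_force: 14.0
```

Run:
```python
from h import *
st()
```

```text
20.425 loc [ 0.0757 -0.0004  0.0667] w [0.5426 0.2564 0.0667] tool z loc [-0.206  0.004 -0.979] tool y loc [-0.008  1.     0.006] F loc [4.4 2.9 0.9] [ 15.  35.  80.  -1.  77. -96.] 0.106 13.954636305570602
```

>>> apply_moves([
  [[0.006,-0.0155,0],[-0.1,-0.038,0.0],0.1],
  [[0.006,-0.0155,0],[-0.1,-0.038,0.0],0.1],
  [[0,0,0],[0,0,0],0.1],
])

```text
t: 20.8
tool_pos: [0.5419, 0.2561, 0.0673]
ee_rot: [179.7, -9.8, -158.6]
wrist_force: [6.2, 5.3, 0.6]
grip_width: 0.104
grasp_force: 13.9
```

Run:
```python
from h import *
st();snap('side','s7')
```

```text
20.8 loc [ 0.075  -0.0004  0.0673] w [0.5419 0.2561 0.0673] tool z loc [-0.17   0.004 -0.985] tool y loc [-0.008  1.     0.006] F loc [7.6 2.8 0.6] [ 15.  33.  82.  -1.  74. -96.] 0.104 13.944293707609177
```

>>> apply_moves([
  [[0,0,0],[0.05,0.02,0.15],0.1],
  [[0,0,0],[0,0,0.15],0.1],
  [[0,0,0],[0,0,0.12],0.1],
  [[0,0,0],[0,0,0],0.1],
])

```text
t: 21.35
tool_pos: [0.5408, 0.2557, 0.0702]
ee_rot: [179.7, -10.0, -158.6]
wrist_force: [2.4, 5.7, -3.2]
grip_width: 0.108
grasp_force: 13.9
```

Run:
```python
from h import *
st()
```

```text
21.35 loc [ 0.0738 -0.0004  0.0702] w [0.5408 0.2557 0.0702] tool z loc [-0.174  0.004 -0.985] tool y loc [-0.008  1.     0.006] F loc [ 4.3  4.4 -3.2] [ 15.  33.  82.  -1.  75. -96.] 0.108 13.91426995396614
```

>>> apply_moves([
  [[0,0,0],[0,0,0.1],0.1],
  [[0,0,0],[0,0,0.05],0.1],
  [[0,0,0],[0,0,0],0.1],
])

```text
t: 21.72
tool_pos: [0.5406, 0.2556, 0.0706]
ee_rot: [179.7, -10.1, -158.6]
wrist_force: [4.1, 5.0, -8.1]
grip_width: 0.109
grasp_force: 13.9
```

Run:
```python
from h import *
st()
```

```text
21.725 loc [ 0.0736 -0.0004  0.0706] w [0.5406 0.2556 0.0706] tool z loc [-0.175  0.004 -0.985] tool y loc [-0.008  1.     0.006] F loc [ 5.6  3.2 -8.1] [ 15.  33.  82.  -1.  75. -96.] 0.109 13.90723630785942
```

>>> apply_moves([
  [[0,0,0],[0,0,-0.2],0.1],
  [[0,0,0],[-0.03,-0.01,-0.2],0.1],
  [[0,0,0],[-0.03,-0.01,-0.02],0.1],
  [[0,0,0],[0,0,0],0.25],
  [[0,0,0],[0,0,0],0.45],
  [[0,0,0],[0,0,0],0.45],
  [[0,0,0],[0.35,0.13,2],0.45],
  [[0,0,0],[0.35,0.13,2],0.45],
  [[0,0,0],[0.35,0.13,2],0.45],
  [[0,0,0],[0,0,4],0.2],
  [[0,0,0],[0,0,0],0],
])

```text
t: 23.1
tool_pos: [0.5522, 0.2597, 0.1711]
ee_rot: [179.7, -9.8, -158.6]
wrist_force: [0.5, -1.3, 0.1]
grip_width: 0.283
grasp_force: 0.0
```

Run:
```python
from h import *
st();p,d=snap('side','s8');t,_=snap('top','t8')
# 3D points from side depth, in local frame, lever/loop region
c=camera_params('side');pts=[]
for v in range(150,230):
    for w_ in range(225,300):
        z=d[v,w_]
        if z>0: pts.append(np.r_[loc(world('side',w_,v,z)),p[v,w_].mean()])
P=np.array(pts)
m=(abs(P[:,1])<.02)&(P[:,2]>.056)&(P[:,0]>-.08)&(P[:,0]<.1)
Q=P[m];Q=Q[np.argsort(Q[:,0])]
for q in Q[::max(1,len(Q)//60)]:print((q[:3]*1e3).round(0),int(q[3]))
```

```text
23.1 loc [ 0.0858 -0.0007  0.1711] w [0.5522 0.2597 0.1711] tool z loc [-0.17   0.003 -0.985] tool y loc [-0.008  1.     0.005] F loc [-0.  -1.4  0.1] [ 15.  29.  74.  -1.  87. -96.] 0.283 0.0Traceback (most recent call last):
  File "<stdin>", line 8, in <module>
  File "h.py", line 8, in world
    c=camera_params(n);K=np.array([[c['fx'],0,c['cx']],[0,c['fy'],c['cy']],[0,0,1.]])
ValueError: time passes only in moves, steps and waits
```

```bash
cat > cl.py <<'E'
from h import *
def cloud(f):
    c=camera_params('side');K=np.array([[c['fx'],0,c['cx']],[0,c['fy'],c['cy']],[0,0,1.]])
    p=cv2.imread(f'pics/{f}.png');d=np.load(f'pics/{f}.npy')
    V,U=np.mgrid[150:230,225:300];uv=np.stack([U.ravel(),V.ravel()],1).astype(float)
    q=cv2.undistortPoints(uv[:,None],K,np.array(c['D'],float))[:,0];z=d[150:230,225:300].ravel()
    X=(np.c_[q*z[:,None],z]-np.array(c['t']).ravel())@np.array(c['R'])
    L=np.c_[(X[:,:2]-O0)@R0,X[:,2]]*1e3;b=p[150:230,225:300].mean(2).ravel();ok=z>0
    return L[ok],b[ok]
if __name__=='__main__':
    L,b=cloud(__import__('sys').argv[1])
    m=(abs(L[:,1])<20)&(L[:,2]>57)&(L[:,0]>-90)&(L[:,0]<105)
    L=L[m];
    H=[['.']*40 for _ in range(24)]
    for x,y,z in L:
        r=int((z-50)//5);c=int((x+90)//5)
        if r<24:H[23-r][c]='#'
    for r,row in enumerate(H):print(50+5*(23-r),''.join(row))
E
python3 cl.py s8
```

```text
165 ........................................
160 ........................................
155 ........................................
150 ........................................
145 ........................................
140 ........................................
135 ........................................
130 ........................................
125 ........................................
120 ........................................
115 ........................................
110 ........................................
105 ........................................
100 ........................................
95 ........................................
90 ......###.......................##......
85 .......####.....................###.....
80 .........###....................###.....
75 ...........###.................####.....
70 ............####...............####.....
65 ............#######............###......
60 .............############......###......
55 .................############.######....
50 ........................................
```

>>> apply_moves([
  [[0.015,-0.04,0],[-3.13,-1.17,0],0],
  [[0.015,-0.04,0],[-3.13,-1.17,0],0],
  [[0.015,-0.04,0],[-3.13,-1.17,0],0],
  [[0.015,-0.04,0],[-3.13,-1.17,0],0],
  [[0,0,0],[0,0,0],0],
  [[0,0,0],[0,0,-3],0],
  [[0,0,0],[0,0,-3],0],
  [[0,0,0],[0,0,0],0],
])

```text
t: 24.2
tool_pos: [0.4237, 0.2121, 0.1054]
ee_rot: [179.8, -0.7, -158.7]
wrist_force: [0.8, 0.1, -0.3]
grip_width: 0.007
grasp_force: 0.0
```

Run:
```python
from h import *
st()
```

```text
24.2 loc [-0.0512  0.0006  0.1054] w [0.4237 0.2121 0.1054] tool z loc [-0.012  0.004 -1.   ] tool y loc [-0.008  1.     0.004] F loc [ 0.8 -0.2 -0.3] [ 13.  14. 107.   0.  60. -98.] 0.007 0.0
```

Now press down, in moderate steps.

>>> apply_moves([
  [[0,0,0],[0.05,0,-0.6],0],
  [[0,0,0],[0.05,0,-0.6],0],
  [[0,0,0],[0,0,-0.4],0],
  [[0,0,0],[0,0,-0.4],0],
  [[0,0,0],[0,0,-0.3],0],
  [[0,0,0],[0,0,-0.3],0],
  [[0,0,0],[0,0,-0.3],0],
])

```text
t: 25.08
tool_pos: [0.4263, 0.2126, 0.0788]
ee_rot: [179.8, -0.3, -158.6]
wrist_force: [-0.6, -1.1, 1.8]
grip_width: 0.005
grasp_force: 0.7
```

>>> apply_moves([
  [[0,0,0],[0,0,-0.3],0],
  [[0,0,0],[0,0,-0.3],0],
  [[0,0,0],[0,0,-0.3],0],
])

```text
t: 25.45
tool_pos: [0.4261, 0.2125, 0.0697]
ee_rot: [179.8, -0.3, -158.6]
wrist_force: [0.5, -0.2, 1.4]
grip_width: -0.0
grasp_force: 0.5
```

>>> apply_moves([
  [[0,0,0],[0,0,-0.3],0],
  [[0,0,0],[0,0,-0.3],0],
  [[0,0,0],[0,0,-0.2],0],
  [[0,0,0],[0,0,-0.1],0],
  [[0,0,0],[0,0,0],0],
])

```text
t: 26.08
tool_pos: [0.4262, 0.2126, 0.0609]
ee_rot: [179.8, -0.3, -158.7]
wrist_force: [-0.2, 0.0, 0.1]
grip_width: 0.007
grasp_force: 0.0
```

>>> apply_moves([
  [[0,0,0],[0,0,-0.1],0],
  [[0,0,0],[0,0,-0.1],0],
  [[0,0,0],[0,0,-0.1],0],
  [[0,0,0],[0,0,0],0],
])

```text
t: 26.58
tool_pos: [0.4264, 0.2126, 0.0594]
ee_rot: [179.8, -0.3, -158.6]
wrist_force: [-4.8, -1.2, 16.1]
grip_width: -0.001
grasp_force: 7.4
```

>>> apply_moves([
  [[0,0,0],[0,0,1],0],
  [[0,0,0],[0,0,4],0],
  [[0,0,0],[0,0,5],0],
  [[0,0,0],[-2,2,5],0],
  [[0,0,0],[-3,4,0],0],
  [[0,0,0],[-3,4,0],0],
  [[0,0,0],[0,0,0],0],
])

```text
t: 27.45
tool_pos: [0.3441, 0.3145, 0.2083]
ee_rot: [179.8, -0.3, -158.4]
wrist_force: [-0.4, 0.4, 0.1]
grip_width: 0.004
grasp_force: 0.0
```

```bash
python3 - <<'E'
from h import *
st();snap('side','s9');snap('top','t9')
E
python3 cl.py s9
python3 - <<'E'
from h import *
# cap corner / gap check + bystanders: compare s9 with side1 (before) and side0
a=cv2.imread('pics/s9.png').astype(int);b=cv2.imread('pics/side1.png').astype(int)
D=abs(a-b).max(2)[160:270,200:330]>60
n,l,s,c=cv2.connectedComponentsWithStats(D.astype(np.uint8))
for i in range(1,n):
    if s[i,4]>8:print(s[i,:2]+[200,160],s[i,2:])
t=cv2.imread('pics/t9.png').astype(int);t0=cv2.imread('pics/top0.png').astype(int)
for nm,(u,v) in dict(plug=(208,170),sink=(216,189),choke=(313,231)).items():print(nm,abs(t-t0).max(2)[v-10:v+10,u-10:u+10].max())
E
```

```text
27.45 loc [-0.089   0.1246  0.2083] w [0.3441 0.3145 0.2083] tool z loc [-0.005  0.004 -1.   ] tool y loc [-0.013  1.     0.004] F loc [-0.2  0.5  0.1] [ 28.   7. 100.   0.  74. -83.] 0.004 0.0
165 ........................................
160 ........................................
155 ........................................
150 ........................................
145 ........................................
140 ........................................
135 ........................................
130 ........................................
125 ........................................
120 ........................................
115 ........................................
110 ........................................
105 ........................................
100 ........................................
95 ........................................
90 ...............................##.......
85 ...............................###......
80 ..............................####......
75 ..............................####......
70 ..............................####......
65 ...............................##.......
60 ......##.########..............##.......
55 ......##############..........###.##....
50 ........................................
[257 164] [ 9  7 30]
[269 170] [ 6 12 27]
[258 172] [5 6 9]
[245 181] [ 9 11 37]
[264 183] [ 4  6 10]
[271 190] [ 7 12 65]
[254 193] [ 8 10 26]
[238 218] [ 7  4 17]
plug 4
sink 4
choke 6
```

```bash
python3 -c "
from station import *
print(sign_off())"
```

```text
the job is handed in; nothing more can be done
None
```

The cap is pushed home, the loop's bar is hooked under the keeper's lip, the lever is pressed flat past centre, the small parts were not moved, and the job is handed in at about 27.5 s on the robot clock.

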